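# Find the solid resin specimen by its weight and set it in the light path

### The arm

A 7-joint arm with a two-finger parallel gripper is mounted at the origin on a cart in front of the work surface, level with it; the furniture and walls round the work are solid. World frame = base frame: x ahead of the robot, y to its left, z up, the work surface at z = 0. Lengths are in m, angles in rad, forces in N, time in s.
With the tool pointing down it reaches from about 0.4 to 0.9 m from the base axis. Payload 5.6 kg.
Tool frame: the origin (TCP) lies midway between the tips of the shut fingers; the grasp point (between the pads) lies 19 mm behind it; z points along the fingers, y is the direction in which the jaws open and shut (so a half turn about z gives the same grasp; the last joint's range is limited). The gripper opens to 92 mm and grips with 3 to 60 N. Pads are 20 mm wide; open, the fingers measure 128 mm over their backs; the gripper's body (75 mm by 189 mm) begins 69 mm behind the grasp point.
Start: joints at [-1.276, 0.468, -0.012, 1.603, 0.006, 1.071, -0.056], TCP at [0.215, 0.613, 0.215] pointing down, gripper open.
Joint ranges: [-2.53, 2.53], [-0.31, 2.02], [-1.57, 1.55], [0.28, 2.44], [-1.29, 4.43], [0.15, 1.84], [-2.92, 2.92]. Speed limits (rad/s): [2.57, 2.57, 3.14, 3.14, 3.14, 3.14, 3.14].

### API

Orientations are given as a unit quaternion [x, y, z, w].
In Python, from rig import env gives the robot as it stands.
- The arm moves only by the tool carry_out, never from a script. Its argument "plan" is one flat list of numbers, 6 for each row, row after row: the shift along the world's x, y, z each as a share of 25 cm, from -1 to 1, then the turn, a rotation vector about the world's x, y, z each as a share of pi/2 rad, from -1 to 1. In form: [x, y, z, wx, wy, wz, x, y, z, wx, wy, wz, ...]. A call has 1 to 10 rows; each row is the pose to reach, as a shift and turn from the pose commanded when the call began; what a row does not reach only later rows make up. A row lasts 1/12 s, in which the tool goes at most 41.7 mm and 7.16 degrees, less where a joint would pass 70% of its speed; a pose out of reach is approached as far as the arm can. A call with a number of a shift or a turn outside -1 to 1 is refused whole. A call with a gripper value outside its range is refused whole. "claw" is the opening, from -1 (shut) to 1 (fully open), so that 0 is half open, set as the call begins (left out, the last holds). The fingers move at their own pace and stop on an object; "force" is the grip in N (left out, the last holds). Time passes only in rows, so rows that repeat a pose let the fingers close. It gives the time, the measured TCP pose, the force and the opening at its end, in the units of the state.
- env.get_state(): the state, without advancing time (a new reading comes with each control period).
- env.read_camera(name): name is "side" or "top" or "wrist"; returns a dict with "img" (480x640x3 uint8, blue, green, red), "z_map" (480x640 float32, m along the optical axis (not along the pixel's ray), 0 where there is no reading), "fx", "fy", "cx", "cy" (pixels), "world_from_camera" (4x4, takes a point from camera to world coordinates). Camera axes: x right, y down, z forward; pixel columns grow to the right and rows downward; lengths in m; the calibration is good to about 2 mm. A picture is of the moment at which its call begins.
- env.hand_in(): hands the job in, once; it reports no verdict.
The state is a dict: "clock": time; "joint_pos": joint angles; "joint_vel": joint speeds; "effort": joint torques, N m; "tool_pos": TCP position; "ee_rot": TCP orientation; "force": force on the tool from outside, world axes, zero at the start; "ft_torque": the same for the moment, N m; "opening": finger opening in m.
Only numpy, scipy, OpenCV 4.12 (cv2) and the standard library are available. Lean on these libraries where they do the work, as an engineer would, in place of code of your own. Each camera call takes 0.05 s, during which the arm holds its last target.

### The job

Three identical-looking specimen cells stand in the rack; one holds a solid resin block and is clearly heavier than the other two, which hold hollow ones. Find the heavy cell by lifting, and stand it upright in the middle of the viewing stand's stage, its clear windows facing the torch and the screen. Leave the two light cells standing in the rack, tip no cell over, and leave the clamp, scissors, tape and cup where they are.

Things in the scene. Friction and masses are not known exactly. Their poses are not given: they have to be found in the camera images.
- cell_1_mid (a point): a specimen cell, closed upright box 46 x 46 x 110 mm; the point is its centre, 55 mm above its underside, z up. From 6 to 71 mm up it has clear windows on the two faces crossed by its x axis and white walls on the two crossed by its y axis, a loose amber block inside (1.5 mm play); the top 39 mm is a solid black cap to grip, a white bar on top running from window to window
- cell_2_mid (a point): a specimen cell, closed upright box 46 x 46 x 110 mm; the point is its centre, 55 mm above its underside, z up. From 6 to 71 mm up it has clear windows on the two faces crossed by its x axis and white walls on the two crossed by its y axis, a loose amber block inside (1.5 mm play); the top 39 mm is a solid black cap to grip, a white bar on top running from window to window. Looks exactly like the other two
- cell_3_mid (a point): a specimen cell, closed upright box 46 x 46 x 110 mm; the point is its centre, 55 mm above its underside, z up. From 6 to 71 mm up it has clear windows on the two faces crossed by its x axis and white walls on the two crossed by its y axis, a loose amber block inside (1.5 mm play); the top 39 mm is a solid black cap to grip, a white bar on top running from window to window. One of the three (any) weighs 430 to 570 g, the other two 150 to 175 g
- rack: grey fixed rack, 64 x 206 mm, floor 8 mm up; origin at the centre of its underside, y along the row, x front to back. Bays at y = -64, 0, +64 mm hold one cell each, windows to front and back (cell x along rack x)
- bays (a point): point at the centre of the rack's floor, rack axes. Four dividers, 10 mm thick, 36 mm deep, rising to 112 mm above the bench (cells' tops: 118 mm), leave 4 mm beside each cell's white-walled sides, so there a cell can be gripped only by the front and back (window) sides of its cap
- viewer: viewing stand, fixed, base 84 mm (x) by 256 mm (y from -76 to +180 mm); origin on the bench under the stage's centre. The light path runs along y: a torch in a cradle on the +y side, a white screen in a black plate on the -y side. A cell's clear windows must face these two (cell x along the light path, either way round)
- stage (a point): centre of the stage's top, 12 mm above the bench, axes of the stand; a flat aluminium pad 60 (x) by 56 mm (y), no recess. The lamp plate and screen plate, 50 mm wide, rise to 112 mm above the bench, 32 mm to either side along y: a cell between them has 9 mm to each, too little for a finger, so it must be held by the other two sides of its cap, over the white walls
- mat: a green mat fixed on the bench, 130 x 130 x 2 mm, empty: a free place to put a cell down and take it again across the other faces; origin at the centre of its underside
- g_clamp: a blue G-clamp lying on the bench, 87 x 106 x 19 mm, a bystander to leave alone; origin at the centre of its underside
- scissors: orange-handled scissors lying on the bench, 87 x 199 x 9 mm, a bystander to leave alone; origin at the centre of the underside
- masking_tape: a roll of masking tape lying flat, 104 mm across, 25 mm high, a bystander to leave alone; origin at the centre of its underside
- cup_pink: a clear cup with pink resin in it, 66 mm across, 80 mm high, a bystander to leave alone; origin at the centre of its underside

How it is judged:
At the end, for the whole second after the job is handed in: The heavy cell stands released and at rest on the stage, upright (within 3.4 degrees), its centre within 8 mm of the stage's centre and its window axis within 6.9 degrees of the light path, and the two light cells stand upright and at rest on the rack's floor between its dividers, in any bays ((((horizontal distance between cell_1_mid and stage below 0.008 m and z of cell_1_mid in the frame of stage between 0.05 and 0.06 m and angle between cell_1_mid's own z axis and vertical below 0.06 rad and angle between the x axis of cell_1_mid and the y axis of stage, either way round below 0.12 rad and contact force between cell_1 and viewer above 3.2 N and linear speed of cell_1 below 0.02 m/s) and (x of cell_2_mid in the frame of rack between -0.02 and 0.02 m and y of cell_2_mid in the frame of rack between -0.09 and 0.09 m and z of cell_2_mid in the frame of rack between 0.057 and 0.069 m and angle between cell_2_mid's own z axis and vertical below 0.08 rad and linear speed of cell_2 below 0.02 m/s) and (x of cell_3_mid in the frame of rack between -0.02 and 0.02 m and y of cell_3_mid in the frame of rack between -0.09 and 0.09 m and z of cell_3_mid in the frame of rack between 0.057 and 0.069 m and angle between cell_3_mid's own z axis and vertical below 0.08 rad and linear speed of cell_3 below 0.02 m/s)) or ((horizontal distance between cell_2_mid and stage below 0.008 m and z of cell_2_mid in the frame of stage between 0.05 and 0.06 m and angle between cell_2_mid's own z axis and vertical below 0.06 rad and angle between the x axis of cell_2_mid and the y axis of stage, either way round below 0.12 rad and contact force between cell_2 and viewer above 3.2 N and linear speed of cell_2 below 0.02 m/s) and (x of cell_1_mid in the frame of rack between -0.02 and 0.02 m and y of cell_1_mid in the frame of rack between -0.09 and 0.09 m and z of cell_1_mid in the frame of rack between 0.057 and 0.069 m and angle between cell_1_mid's own z axis and vertical below 0.08 rad and linear speed of cell_1 below 0.02 m/s) and (x of cell_3_mid in the frame of rack between -0.02 and 0.02 m and y of cell_3_mid in the frame of rack between -0.09 and 0.09 m and z of cell_3_mid in the frame of rack between 0.057 and 0.069 m and angle between cell_3_mid's own z axis and vertical below 0.08 rad and linear speed of cell_3 below 0.02 m/s)) or ((horizontal distance between cell_3_mid and stage below 0.008 m and z of cell_3_mid in the frame of stage between 0.05 and 0.06 m and angle between cell_3_mid's own z axis and vertical below 0.06 rad and angle between the x axis of cell_3_mid and the y axis of stage, either way round below 0.12 rad and contact force between cell_3 and viewer above 3.2 N and linear speed of cell_3 below 0.02 m/s) and (x of cell_1_mid in the frame of rack between -0.02 and 0.02 m and y of cell_1_mid in the frame of rack between -0.09 and 0.09 m and z of cell_1_mid in the frame of rack between 0.057 and 0.069 m and angle between cell_1_mid's own z axis and vertical below 0.08 rad and linear speed of cell_1 below 0.02 m/s) and (x of cell_2_mid in the frame of rack between -0.02 and 0.02 m and y of cell_2_mid in the frame of rack between -0.09 and 0.09 m and z of cell_2_mid in the frame of rack between 0.057 and 0.069 m and angle between cell_2_mid's own z axis and vertical below 0.08 rad and linear speed of cell_2 below 0.02 m/s)))); the robot touches nothing.
It fails at once if a cell is tipped over (more than 35 degrees) (angle between any of cell_1_mid, cell_2_mid, cell_3_mid's own z axis and vertical above 0.6 rad).
It fails at once if the clamp, scissors, tape or cup is moved more than 30 mm (distance of any of g_clamp, scissors, masking_tape, cup_pink from where it was at the start of the episode above 0.03 m).
It also fails if it takes over 67 s, if anything falls off the work surface, if the arm or the gripper's body presses on something with over 40 N, if the wrist force passes 120 N, or if a joint passes its speed limit or range.

## Working session

There is one attempt and no reset: what is moved stays moved. The work goes in short steps, Python scripts to look and compute and a tool call to move; the robot and the scene stay as the last step left them, time stands still between calls to the robot, and variables do not carry over. Pictures are saved under pics/ and viewed, and the job is handed in when it is done.

Besides the shell and the picture viewer there is one more tool, called after "Call:" as a command line: name --argument value ..., lists and objects as JSON in quotes. carry_out: Moves the arm, as the interface text tells. Its arguments: {"type":"object","properties":{"plan":{"type":"array","items":{"type":"number","minimum":-1,"maximum":1}},"claw":{"type":"number"},"force":{"type":"number"}},"required":["plan"]}

```bash
ls; mkdir -p pics; python3 - <<'E'
from rig import env
import cv2,numpy as np
s=env.get_state()
for k,v in s.items(): print(k,np.round(v,3))
for n in ["side","top"]:
    r=env.read_camera(n); cv2.imwrite(f"pics/{n}0.png",r["img"]); np.savez(f"{n}0.npz",**r)
    print(n,r["fx"],r["fy"],r["cx"],r["cy"]); print(np.round(r["world_from_camera"],3))
E
```

```text
pics
clock 0.0
joint_pos [-1.276  0.468 -0.012  1.604  0.006  1.071 -0.056]
joint_vel [-0.001 -0.001  0.001 -0.001  0.     0.001 -0.001]
effort [-1.0000e-03 -5.2057e+01 -1.3000e-02 -2.4375e+01 -5.7000e-02  1.7000e-02
  0.0000e+00]
tool_pos [0.215 0.613 0.214]
ee_rot [ 0.168  0.986 -0.001 -0.   ]
force [0.161 0.849 0.206]
ft_torque [0.003 0.029 0.05 ]
opening 0.092
side 441.0341821293917 441.0341821293917 319.4267721625209 235.23775985658
[[ 0.982 -0.081  0.172  0.382]
 [-0.188 -0.525  0.83  -0.753]
 [ 0.023 -0.847 -0.531  0.573]
 [ 0.     0.     0.     1.   ]]
top 519.0182855097505 519.0182855097505 310.0947162276396 246.09949548737058
[[-0.024 -0.993  0.114  0.346]
 [-1.     0.025  0.003 -0.012]
 [-0.006 -0.114 -0.993  1.423]
 [ 0.     0.     0.     1.   ]]
```

View pics/top0.png

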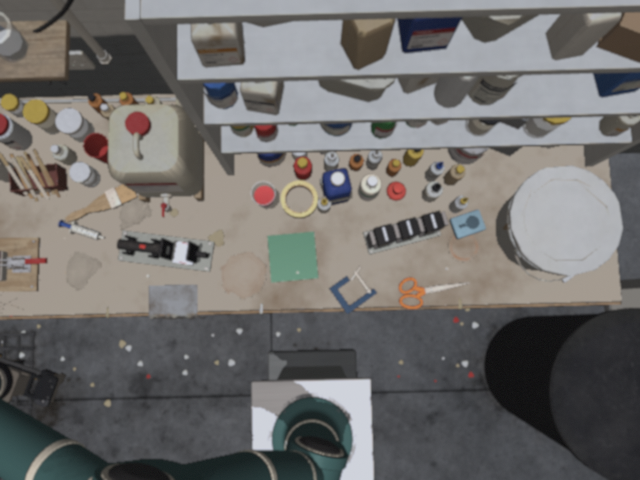

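View pics/side0.png

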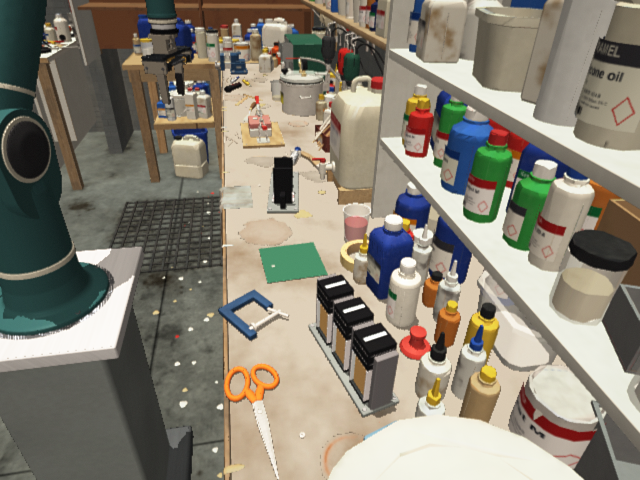

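The top view shows the rack with three cells at about (405,230), the mat at (292,257), the viewer at (165,250) with its torch to the left and stage near (180,250), and shelves behind. I'll zoom in and measure.

```bash
cat > h.py <<'E'
import numpy as np,cv2
def load(n): return dict(np.load(n))
def cloud(r):
    v,u=np.mgrid[0:480,0:640]; z=r["z_map"]
    p=np.stack([(u-r["cx"])/r["fx"]*z,(v-r["cy"])/r["fy"]*z,z],-1)
    T=r["world_from_camera"]; P=p@T[:3,:3].T+T[:3,3]; P[z==0]=np.nan; return P
def ray(r,u,v,h):
    T=r["world_from_camera"]; d=T[:3,:3]@np.stack([(np.asarray(u)-r["cx"])/r["fx"],(np.asarray(v)-r["cy"])/r["fy"],np.ones(np.shape(u))])
    o=T[:3,3].reshape(3,*([1]*np.ndim(u))); t=(h-o[2])/d[2]; return (o+t*d).T
E
python3 - <<'E'
from h import *
r=load("top0.npz"); P=cloud(r); im=r["img"]
a=cv2.resize(im[190:280,340:480],None,fx=5.5,fy=5.5,interpolation=cv2.INTER_CUBIC); cv2.imwrite("pics/rk.png",a)
a=cv2.resize(im[215:320,100:330],None,fx=3.4,fy=3.4,interpolation=cv2.INTER_CUBIC); cv2.imwrite("pics/vw.png",a)
for (u,v) in [(292,257),(300,20),(300,60),(300,100),(300,140),(405,165),(560,220),(150,150),(336,183),(245,275),(165,250),(405,228)]: print(u,v,np.round(P[v,u],3))
# white bars
hsv=cv2.cvtColor(im,cv2.COLOR_BGR2HSV)
m=((hsv[...,2]>150)&(hsv[...,1]<60)).astype(np.uint8)
n,l,st,c=cv2.connectedComponentsWithStats(m)
for i in range(1,n):
    x,y,w,h,A=st[i]
    if 6<A<300 and 200<y<280 and (360<x<450 or 110<x<220):
        v,u=np.where(l==i); print(st[i],c[i],ray(r,c[i][0],c[i][1],.118).round(4), np.nanmedian(P[v,u],0).round(3))
g=cv2.inRange(hsv,(65,80,50),(90,255,200)); g[:,:250]=0; g[:,335:]=0; g[:220]=0
cs=max(cv2.findContours(g,0,2)[0],key=cv2.contourArea); R=cv2.minAreaRect(cs); print(R); print(ray(r,*cv2.boxPoints(R).T,.002).round(3))
E
```

```text
292 257 [ 0.481  0.043 -0.   ]
300 20 [ 0.716 -0.004  0.786]
300 60 [ 0.743 -0.     0.62 ]
300 100 [0.76  0.004 0.415]
300 140 [0.74  0.01  0.221]
405 165 [ 0.732 -0.279  0.002]
560 220 [ 0.538 -0.617  0.173]
150 150 [0.705 0.349 0.283]
336 183 [ 0.646 -0.076  0.167]
245 275 [0.434 0.173 0.003]
165 250 [0.499 0.37  0.084]
405 228 [ 0.536 -0.25   0.119]
[431 215   6  13  36] [433.36111111 220.75      ] [ 0.5532 -0.3226  0.118 ] [ 0.553 -0.322  0.12 ]
[407 221   5  13  35] [409.05714286 226.91428571] [ 0.5389 -0.2602  0.118 ] [ 0.538 -0.26   0.119]
[382 227   6  14  36] [384.75       233.55555556] [ 0.5234 -0.1978  0.118 ] [ 0.524 -0.198  0.119]
[404 237  18   7  29] [413.44827586 240.13793103] [ 0.5048 -0.2697  0.118 ] [ 0.519 -0.295  0.009]
[369 250   7   3  14] [371.64285714 250.92857143] [ 0.48  -0.163  0.118] [ 0.491 -0.175  0.008]
[119 256   4   4  14] [120.5        257.28571429] [0.4796 0.4726 0.118 ] [0.492 0.513 0.008]
((279.2500305175781, 474.25006103515625), (0.7071067094802856, 1.4142134189605713), 45.0)
[[-0.092  0.09   0.002]
 [-0.089  0.087  0.002]
 [-0.09   0.086  0.002]
 [-0.093  0.089  0.002]]
```

View pics/rk.png

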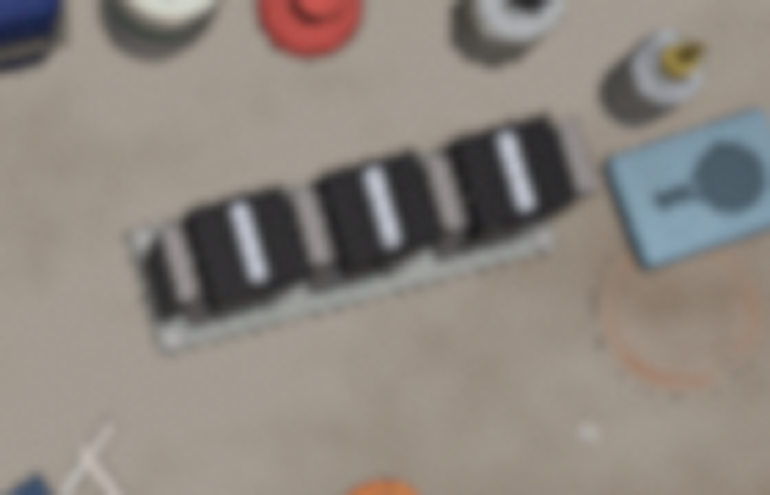

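View pics/vw.png

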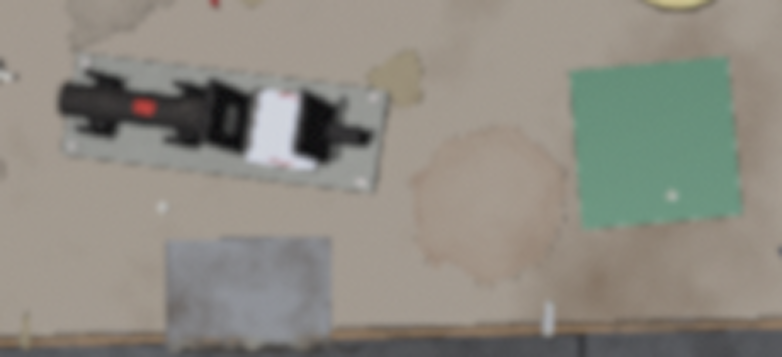

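```bash
python3 - <<'E'
from h import *
r=load("top0.npz"); P=cloud(r); im=r["img"]; X,Y,Z=P[...,0],P[...,1],P[...,2]
reg=(X>.4)&(X<.6)&(Y>.2)&(Y<.56)
for lo,hi in [(.004,.016),(.016,.06),(.06,.1),(.1,.125),(.125,.3)]:
    m=reg&(Z>lo)&(Z<hi); 
    if m.sum()>3:
        R=cv2.minAreaRect(P[m][:,:2].astype(np.float32)); print(lo,hi,m.sum(),np.median(Z[m]).round(4),np.round(R[0],4),np.round(R[1],4),round(R[2],1))
m=reg&(Z>.1)&(Z<.125)
n,l,st,c=cv2.connectedComponentsWithStats(m.astype(np.uint8))
for i in range(1,n):
    q=P[l==i]; 
    if len(q)>4: print(len(q),q.mean(0).round(4),q.min(0).round(3),q.max(0).round(3))
# obstacles z>0.05 near
o=(Z>.05)&(X>.55)&(X<.72)&(Y>-.45)&(Y<.2)
n,l,st,c=cv2.connectedComponentsWithStats(o.astype(np.uint8))
for i in range(1,n):
    q=P[l==i]
    if len(q)>8: print("obs",len(q),q.min(0).round(3),q.max(0).round(3))
hsv=cv2.cvtColor(im,cv2.COLOR_BGR2HSV)
print(hsv[257,292])
g=cv2.inRange(hsv,(60,60,40),(95,255,220)); z=np.zeros_like(g); z[225:290,260:325]=g[225:290,260:325]
cs=max(cv2.findContours(z,0,2)[0],key=cv2.contourArea); R=cv2.minAreaRect(cs); print("mat",ray(r,*cv2.boxPoints(R).T,.002).round(3),ray(r,*R[0],.002).round(4))
# white stage px
w=(hsv[...,2]>150)&(hsv[...,1]<40); q=np.zeros_like(w); q[235:270,170:195]=w[235:270,170:195]; v,u=np.where(q); print(len(u),P[v,u].mean(0).round(4),P[v,u].min(0).round(3),P[v,u].max(0).round(3))
E
```

```text
0.004 0.016 2233 0.0077 [0.4997 0.3799] [0.3602 0.1992] 89.8
0.016 0.06 597 0.0496 [0.5072 0.3872] [0.2391 0.0729] 83.6
0.06 0.1 421 0.0649 [0.5069 0.4014] [0.2074 0.0501] 81.8
0.1 0.125 162 0.1107 [0.5343 0.335 ] [0.081  0.1273] 86.9
21 [0.591  0.3691 0.1066] [0.582 0.366 0.102] [0.6   0.373 0.11 ]
75 [0.5023 0.3713 0.1094] [0.478 0.366 0.1  ] [0.527 0.378 0.117]
66 [0.4922 0.3021 0.1103] [0.469 0.295 0.101] [0.518 0.308 0.117]
obs 5161 [ 0.713 -0.446  0.78 ] [0.72  0.2   0.803]
obs 2893 [ 0.713 -0.45   0.599] [0.72  0.2   0.631]
obs 1748 [ 0.712 -0.45   0.282] [0.72  0.2   0.421]
obs 1199 [ 0.713 -0.449  0.052] [0.72  0.2   0.269]
obs 127 [ 0.697 -0.257  0.05 ] [ 0.719 -0.222  0.09 ]
obs 224 [ 0.692 -0.018  0.05 ] [0.72  0.033 0.109]
obs 1059 [ 0.598 -0.118  0.051] [ 0.72  -0.031  0.17 ]
obs 25 [ 0.718 -0.195  0.05 ] [ 0.72  -0.179  0.087]
obs 214 [ 0.68  -0.366  0.052] [ 0.716 -0.329  0.143]
obs 258 [ 0.667 -0.422  0.05 ] [ 0.71  -0.381  0.118]
obs 413 [ 0.63  -0.197  0.05 ] [ 0.685 -0.143  0.136]
obs 213 [0.612 0.081 0.05 ] [0.677 0.145 0.085]
obs 258 [ 0.622 -0.365  0.051] [ 0.668 -0.318  0.13 ]
obs 178 [ 0.59  -0.429  0.05 ] [ 0.627 -0.392  0.12 ]
obs 336 [ 0.55  -0.361  0.077] [ 0.578 -0.234  0.125]
[ 74  70 145]
mat [[ 0.54   0.109  0.002]
 [ 0.548 -0.015  0.002]
 [ 0.425 -0.023  0.002]
 [ 0.417  0.099  0.002]] [0.482  0.0425 0.002 ]
459 [nan nan nan] [nan nan nan] [nan nan nan]
```

Call:
carry_out --plan '[0.94,-1,0.5,0,0,-0.637,0.94,-1,0.5,0,0,-0.637,0.94,-1,0.5,0,0,-0.637,0.94,-1,0.5,0,0,-0.637,0.94,-1,0.5,0,0,-0.637,0.94,-1,0.5,0,0,-0.637,0.94,-1,0.5,0,0,-0.637,0.94,-1,0.5,0,0,-0.637,0.94,-1,0.5,0,0,-0.637,0.94,-1,0.5,0,0,-0.637]' --claw 0.3

```text
clock: 0.93
tool_pos: [0.4566, 0.3571, 0.3423]
ee_rot: [0.625, 0.781, 0.002, 0.002]
force: [1.1, 0.2, -0.4]
opening: 0.0598
```

```bash
cat > snap.py <<'E'
import sys
from rig import env
import cv2,numpy as np
from scipy.spatial.transform import Rotation as R
def st():
    s=env.get_state(); y=R.from_quat(s["ee_rot"]).as_matrix()
    print("t",round(s["clock"],2),"pos",np.round(s["tool_pos"],4),"F",np.round(s["force"],2),"T",np.round(s["ft_torque"],2),"open",round(s["opening"],4),"yaw_y",round(np.degrees(np.arctan2(y[1,1],y[0,1])),2),"z",np.round(y[:,2],4),"q",np.round(s["joint_pos"],2))
for a in sys.argv[2:]:
    r=env.read_camera(a); n=a+sys.argv[1]; cv2.imwrite(f"pics/{n}.png",r["img"]); np.savez(n+".npz",**r)
st()
E
python3 snap.py 1 wrist
```

```text
t 0.98 pos [0.4535 0.3601 0.3409] F [ 0.    0.68 -0.29] T [-0.01  0.08  0.  ] open 0.0597 yaw_y 12.92 z [ 2.5e-03  7.0e-04 -1.0e+00] q [-0.98  0.24  0.31  1.64 -0.08  1.27 -0.43]
```

View pics/wrist1.png

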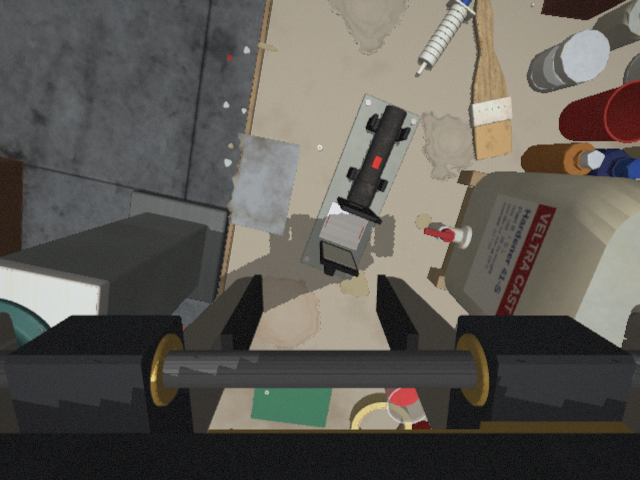

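The wrist view shows the viewer along (390,105)–(340,265), with the light stage pad at about (345,228) between its plates.

```bash
python3 - <<'E'
from h import *
r=load("wrist1.npz"); im=r["img"]; P=cloud(r)
a=cv2.resize(im[80:285,280:440],None,fx=2.9,fy=2.9,interpolation=cv2.INTER_CUBIC); cv2.imwrite("pics/vw1.png",a)
X,Y,Z=P[...,0],P[...,1],P[...,2]
print(r["world_from_camera"].round(3))
for lo,hi in [(.004,.010),(.010,.0145),(.1,.118)]:
    m=(X>.42)&(X<.58)&(Y>.24)&(Y<.54)&(Z>lo)&(Z<hi)
    n,l,st,c=cv2.connectedComponentsWithStats(m.astype(np.uint8))
    for i in range(1,n):
        q=P[l==i]
        if len(q)>60:
            R=cv2.minAreaRect(q[:,:2].astype(np.float32)); print(lo,len(q),np.median(q[:,2]).round(4),np.round(R[0],4),np.round(R[1],4),round(R[2],1),q.mean(0).round(4))
# base corners by colour/height contour
E
```

```text
[[ 0.976  0.212  0.059  0.44 ]
 [ 0.22  -0.947 -0.236  0.424]
 [ 0.006  0.243 -0.97   0.512]
 [ 0.     0.     0.     1.   ]]
0.004 3423 0.0077 [0.5074 0.3916] [0.2563 0.0841] 81.6 [0.4872 0.4026 0.0076]
0.004 1165 0.0077 [0.547  0.4405] [0.1483 0.0254] 84.0 [0.5481 0.4443 0.0077]
0.004 95 0.0077 [0.5166 0.2652] [0.009  0.0278] 82.8 [0.5164 0.2657 0.0077]
0.01 1337 0.0117 [0.4997 0.3399] [0.0558 0.0599] 81.2 [0.4985 0.3381 0.0117]
0.1 256 0.1115 [0.5047 0.3747] [0.0062 0.05  ] 81.7 [0.5039 0.3752 0.1107]
0.1 286 0.1111 [0.4944 0.3059] [0.0074 0.0497] 80.7 [0.494  0.3065 0.1095]
```

View pics/vw1.png

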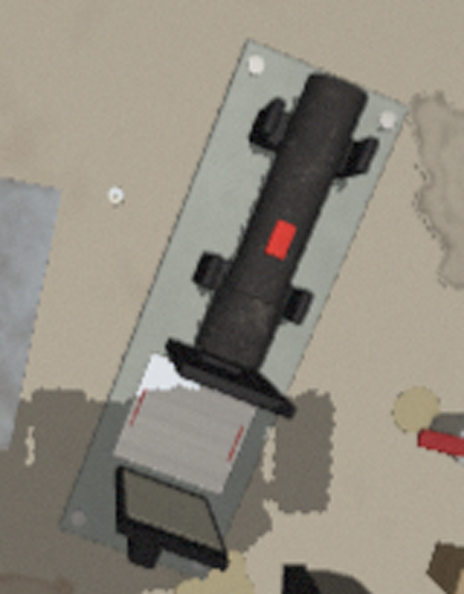

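Call:
carry_out --plan '[0.16,-1,0,0,0,0,0.16,-1,0,0,0,0,0.16,-1,0,0,0,0,0.16,-1,0,0,0,0,0.16,-1,0,0,0,0,0.16,-1,0,0,0,0]'

```text
clock: 1.48
tool_pos: [0.489, 0.116, 0.3389]
ee_rot: [0.619, 0.785, -0.0, -0.001]
force: [1.1, -0.6, 0.4]
opening: 0.0599
```

Call:
carry_out --plan '[0.16,-1,0,0,0,0,0.16,-1,0,0,0,0,0.16,-1,0,0,0,0,0.16,-1,0,0,0,0,0.16,-1,0,0,0,0,0.16,-1,0,0,0,0]'

```text
clock: 1.98
tool_pos: [0.5294, -0.1304, 0.339]
ee_rot: [0.619, 0.785, 0.0, -0.001]
force: [0.7, 1.2, -0.3]
opening: 0.0598
```

Call:
carry_out --plan '[0,-0.3,0,0,0,0,0,-0.3,0,0,0,0,0,-0.3,0,0,0,0,0,-0.3,0,0,0,0,0,-0.3,0,0,0,0]'

```text
clock: 2.4
tool_pos: [0.5298, -0.2032, 0.3387]
ee_rot: [0.619, 0.785, 0.0, -0.001]
force: [-0.2, 0.8, -0.5]
opening: 0.0597
```

```bash
python3 snap.py 2 wrist
```

```text
t 2.45 pos [ 0.53   -0.2028  0.3389] F [ 0.37  0.11 -0.51] T [0.01 0.04 0.03] open 0.0594 yaw_y 13.52 z [-0.001   0.0013 -1.    ] q [-0.27  0.25  0.71  1.69 -0.17  1.27  0.71]
```

View pics/wrist2.png

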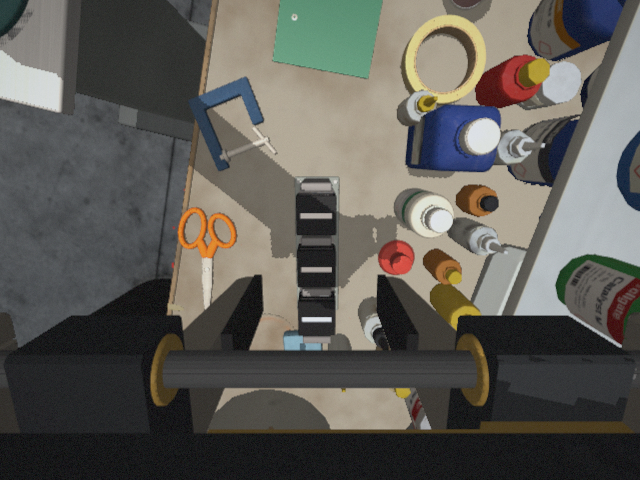

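The rack runs straight up and down at column ~317, with the bars at rows 216, 269 and 319. The jaws are already aligned with it.

```bash
python3 - <<'E'
from h import *
r=load("wrist2.npz"); im=r["img"]; P=cloud(r)
X,Y,Z=P[...,0],P[...,1],P[...,2]
m=(Z>.114)&(Z<.123)&(Y<-.15)&(Y>-.4)&(X<.6)&(X>.47)
n,l,st,c=cv2.connectedComponentsWithStats(m.astype(np.uint8))
for i in range(1,n):
    q=P[l==i]
    if len(q)>60:
        R=cv2.minAreaRect(q[:,:2].astype(np.float32)); print(len(q),np.median(q[:,2]).round(4),np.round(R[0],4),np.round(R[1],4),round(R[2],1))
        k=(l==i)&(im.min(2)>110)
        if k.sum()>5:
            v,u=np.where(k); b=ray(r,u.astype(float),v.astype(float),.118); R=cv2.minAreaRect(b[:,:2].astype(np.float32)); print("  bar",b.mean(0).round(4),np.round(R[0],4),np.round(R[1],4),round(R[2],1))
m=(Z>.004)&(Z<.0125)&(Y<-.1)&(Y>-.4)&(X<.6)&(X>.45); q=P[m]; R=cv2.minAreaRect(q[:,:2].astype(np.float32)); print(np.round(R[0],4),np.round(R[1],4),round(R[2],1))
E
```

```text
1607 0.1177 [ 0.5239 -0.1965] [0.046  0.0452] 13.3
  bar [ 0.5239 -0.197   0.118 ] [ 0.5289 -0.1929] [0.047  0.0196] 39.4
1428 0.1177 [ 0.5385 -0.2583] [0.0453 0.0459] 14.0
  bar [ 0.5391 -0.2592  0.118 ] [ 0.5389 -0.2592] [0.0355 0.005 ] 13.5
1339 0.1178 [ 0.5543 -0.3205] [0.0462 0.0472] 12.5
  bar [ 0.5543 -0.3216  0.118 ] [ 0.5543 -0.3216] [0.0356 0.0053] 13.5
[ 0.5387 -0.2635] [0.0871 0.2951] 19.2
```

Call:
carry_out --plan '[-0.024,0.024,-0.15,0,0,0,-0.024,0.024,-0.3,0,0,0,-0.024,0.024,-0.45,0,0,0,-0.024,0.024,-0.6,0,0,0,-0.024,0.024,-0.72,0,0,0,-0.024,0.024,-0.72,0,0,0,-0.024,0.024,-0.72,0,0,0]' --claw 0.4 --force 20

```text
clock: 3.03
tool_pos: [0.5232, -0.1974, 0.1588]
ee_rot: [0.619, 0.785, -0.001, -0.001]
force: [1.1, -0.6, 0.7]
opening: 0.0642
```

```bash
python3 snap.py 3 wrist
```

```text
t 3.08 pos [ 0.5244 -0.1984  0.1606] F [ 0.59 -0.35  0.75] T [-0.05  0.06  0.08] open 0.0644 yaw_y 13.43 z [ 8.e-04  0.e+00 -1.e+00] q [-0.2   0.43  0.64  1.91 -0.32  0.91  0.83]
```

View pics/wrist3.png

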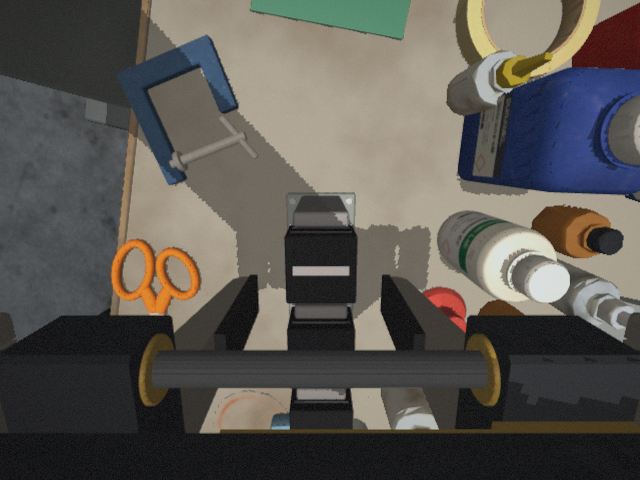

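Call:
carry_out --plan '[0,0.003,-0.15,0,0,0,0,0.003,-0.31,0,0,0,0,0.003,-0.31,0,0,0,0,0.003,-0.31,0,0,0]'

```text
clock: 3.42
tool_pos: [0.5239, -0.1984, 0.0831]
ee_rot: [0.62, 0.785, -0.0, -0.0]
force: [0.7, 0.1, 1.4]
opening: 0.0646
```

Call:
carry_out --plan '[0,0,0,0,0,0,0,0,0,0,0,0,0,0,0,0,0,0,0,0,0,0,0,0,0,0,0,0,0,0]' --claw -0.3

```text
clock: 3.83
tool_pos: [0.525, -0.1993, 0.0846]
ee_rot: [0.62, 0.784, 0.001, 0.002]
force: [-1.1, 0.9, 7.9]
opening: 0.0457
```

Call:
carry_out --plan '[0,0,0.06,0,0,0,0,0,0.12,0,0,0,0,0,0.12,0,0,0,0,0,0.12,0,0,0,0,0,0.12,0,0,0]'

```text
clock: 4.25
tool_pos: [0.5233, -0.1984, 0.1119]
ee_rot: [0.62, 0.784, 0.0, -0.0]
force: [0.1, 0.4, -2.0]
opening: 0.046
```

```bash
python3 snap.py 4
```

```text
t 4.25 pos [ 0.5233 -0.1984  0.1119] F [ 0.06  0.35 -1.99] T [-0.03  0.02 -0.05] open 0.046 yaw_y 13.33 z [ 1.e-04  4.e-04 -1.e+00] q [-0.17  0.5   0.6   1.94 -0.38  0.82  0.88]
```

Call:
carry_out --plan '[0,0,0,0,0,0,0,0,0,0,0,0]'

```text
clock: 4.42
tool_pos: [0.523, -0.1985, 0.1114]
ee_rot: [0.62, 0.784, -0.0, -0.001]
force: [0.2, 0.3, -1.6]
opening: 0.046
```

Call:
carry_out --plan '[0,0,0,0,0,0,0,0,0,0,0,0]'

```text
clock: 4.58
tool_pos: [0.5232, -0.1987, 0.1116]
ee_rot: [0.62, 0.784, -0.0, -0.0]
force: [0.7, 0.1, -1.6]
opening: 0.046
```

Call:
carry_out --plan '[0,0,0,0,0,0,0,0,0,0,0,0]'

```text
clock: 4.75
tool_pos: [0.5234, -0.1987, 0.1119]
ee_rot: [0.62, 0.784, -0.0, -0.0]
force: [0.2, -0.3, -0.7]
opening: 0.0462
```

Cell A reads about −1.5 N, so it is light. I'll put it back and move to B.

Call:
carry_out --plan '[0,0,-0.06,0,0,0,0,0,-0.11,0,0,0,0,0,-0.12,0,0,0,0,0,-0.12,0,0,0]'

```text
clock: 5.08
tool_pos: [0.5234, -0.1988, 0.0823]
ee_rot: [0.62, 0.784, 0.0, -0.0]
force: [-2.0, 1.0, 5.9]
opening: 0.0463
```

Call:
carry_out --plan '[0,0,0,0,0,0,0,0,0,0,0,0,0,0,0,0,0,0,0,0,0,0,0,0]' --claw 0.4

```text
clock: 5.42
tool_pos: [0.5234, -0.1987, 0.0818]
ee_rot: [0.62, 0.784, -0.0, -0.0]
force: [-0.8, 0.2, -0.5]
opening: 0.0639
```

Call:
carry_out --plan '[0,0,0.12,0,0,0,0,0,0.24,0,0,0,0.03,-0.125,0.24,0,0,0,0.06,-0.248,0.24,0,0,0,0.06,-0.248,0.24,0,0,0,0.06,-0.248,0.12,0,0,0,0.06,-0.248,0,0,0,0,0.06,-0.248,0,0,0,0]'

```text
clock: 6.08
tool_pos: [0.5349, -0.2586, 0.077]
ee_rot: [0.62, 0.784, -0.001, -0.004]
force: [0.1, 0.9, 0.1]
opening: 0.0644
```

```bash
python3 snap.py 5
```

```text
t 6.08 pos [ 0.5349 -0.2586  0.077 ] F [0.1  0.89 0.15] T [0.01 0.09 0.02] open 0.0644 yaw_y 13.31 z [-0.0087  0.0034 -1.    ] q [-0.03  0.6   0.57  1.86 -0.44  0.81  1.  ]
```

Call:
carry_out --plan '[0,0,0,0,0,0,0,0,0,0,0,0]'

```text
clock: 6.25
tool_pos: [0.5389, -0.2611, 0.083]
ee_rot: [0.62, 0.784, -0.0, 0.0]
force: [0.5, 0.7, 0.2]
opening: 0.0645
```

Call:
carry_out --plan '[0,0,0,0,0,0,0,0,0,0,0,0,0,0,0,0,0,0,0,0,0,0,0,0,0,0,0,0,0,0]' --claw -0.3

```text
clock: 6.67
tool_pos: [0.5393, -0.2609, 0.0834]
ee_rot: [0.62, 0.784, 0.0, 0.001]
force: [-0.6, 0.6, 6.3]
opening: 0.0459
```

Call:
carry_out --plan '[0,0,0.06,0,0,0,0,0,0.12,0,0,0,0,0,0.12,0,0,0,0,0,0.12,0,0,0,0,0,0.12,0,0,0,0,0,0.12,0,0,0,0,0,0.12,0,0,0]'

```text
clock: 7.25
tool_pos: [0.5379, -0.2604, 0.1112]
ee_rot: [0.62, 0.784, -0.0, -0.001]
force: [1.1, 0.3, -1.4]
opening: 0.0456
```

Call:
carry_out --plan '[0,0,0,0,0,0,0,0,0,0,0,0]'

```text
clock: 7.42
tool_pos: [0.5382, -0.2607, 0.1116]
ee_rot: [0.62, 0.784, -0.0, -0.0]
force: [0.2, 0.4, -2.4]
opening: 0.0458
```

Call:
carry_out --plan '[0,0,0,0,0,0,0,0,0,0,0,0]'

```text
clock: 7.58
tool_pos: [0.5384, -0.2607, 0.112]
ee_rot: [0.62, 0.784, -0.0, -0.0]
force: [0.8, 1.1, -2.0]
opening: 0.0457
```

B is also light, at about −1.9 N. That leaves C, which I'll confirm by lifting.

Call:
carry_out --plan '[0,0,-0.06,0,0,0,0,0,-0.11,0,0,0,0,0,-0.12,0,0,0,0,0,-0.12,0,0,0]'

```text
clock: 7.92
tool_pos: [0.5388, -0.2607, 0.0822]
ee_rot: [0.62, 0.784, 0.0, 0.0]
force: [0.3, 0.2, 2.1]
opening: 0.0459
```

Call:
carry_out --plan '[0,0,0,0,0,0,0,0,0,0,0,0,0,0,0,0,0,0,0,0,0,0,0,0]' --claw 0.4

```text
clock: 8.25
tool_pos: [0.5383, -0.2607, 0.0819]
ee_rot: [0.62, 0.784, -0.0, -0.0]
force: [0.1, 0.1, 0.1]
opening: 0.0645
```

Call:
carry_out --plan '[0,0,0.12,0,0,0,0,0,0.24,0,0,0,0.03,-0.125,0.24,0,0,0,0.06,-0.245,0.24,0,0,0,0.06,-0.245,0.24,0,0,0,0.06,-0.245,0.12,0,0,0,0.06,-0.245,0,0,0,0,0.06,-0.245,0,0,0,0,0.06,-0.245,0,0,0,0]'

```text
clock: 9.0
tool_pos: [0.5522, -0.3212, 0.0808]
ee_rot: [0.62, 0.784, -0.001, -0.002]
force: [0.0, 0.3, 0.5]
opening: 0.0641
```

Call:
carry_out --plan '[0,0,0,0,0,0,0,0,0,0,0,0]'

```text
clock: 9.17
tool_pos: [0.5545, -0.3226, 0.084]
ee_rot: [0.62, 0.784, 0.0, 0.001]
force: [0.2, -0.2, 0.6]
opening: 0.0643
```

```bash
python3 snap.py 6 top side
```

```text
t 9.27 pos [ 0.5544 -0.3224  0.0838] F [ 0.6  -1.19 -0.12] T [-0.03  0.09  0.04] open 0.0642 yaw_y 13.32 z [ 0.0025 -0.0011 -1.    ] q [ 0.06  0.66  0.58  1.75 -0.45  0.87  1.08]
```

View pics/side6.png

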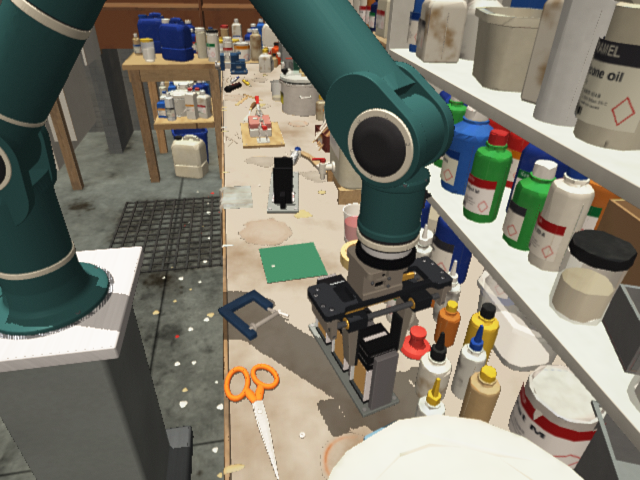

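The gripper straddles the end cell C at about (375,350), and the other two cells stand upright. I'll grip and lift C.

Call:
carry_out --plan '[0,0,0,0,0,0,0,0,0,0,0,0,0,0,0,0,0,0,0,0,0,0,0,0,0,0,0,0,0,0]' --claw -0.3 --force 35

```text
clock: 9.68
tool_pos: [0.5538, -0.322, 0.0826]
ee_rot: [0.62, 0.784, 0.0, 0.0]
force: [-0.2, 1.2, 3.7]
opening: 0.0458
```

Call:
carry_out --plan '[0,0,0.06,0,0,0,0,0,0.12,0,0,0,0,0,0.12,0,0,0,0,0,0.12,0,0,0,0,0,0.12,0,0,0,0,0,0.12,0,0,0,0,0,0.12,0,0,0]'

```text
clock: 10.27
tool_pos: [0.553, -0.3216, 0.1114]
ee_rot: [0.62, 0.784, -0.0, -0.001]
force: [0.4, 1.4, -5.2]
opening: 0.046
```

Call:
carry_out --plan '[0,0,0,0,0,0,0,0,0,0,0,0]'

```text
clock: 10.43
tool_pos: [0.5532, -0.3219, 0.1117]
ee_rot: [0.62, 0.784, -0.0, -0.0]
force: [-0.1, -0.4, -4.6]
opening: 0.0459
```

Call:
carry_out --plan '[0,0,0,0,0,0,0,0,0,0,0,0]'

```text
clock: 10.6
tool_pos: [0.5534, -0.322, 0.1119]
ee_rot: [0.62, 0.784, -0.0, -0.0]
force: [0.2, 0.1, -3.3]
opening: 0.0459
```

C is heavy, at about −4.4 N against −1.5 to −1.9 N for the other two. I'll lift it clear and carry it to the mat, turning the jaws to 50°.

Call:
carry_out --plan '[0,0,0.1,0,0,0,0,0,0.2,0,0,0,0,0,0.32,0,0,0,0,0,0.44,0,0,0,0,0,0.44,0,0,0]'

```text
clock: 11.02
tool_pos: [0.5561, -0.3245, 0.2285]
ee_rot: [0.621, 0.784, 0.001, 0.005]
force: [2.6, -1.8, -3.3]
opening: 0.0461
```

Call:
carry_out --plan '[-0.02,0.08,0,0,0,0.02,-0.04,0.19,0,0,0,0.05,-0.06,0.3,0,0,0,0.08,-0.08,0.41,0,0,0,0.11,-0.1,0.52,0,0,0,0.14,-0.12,0.63,0,0,0,0.17,-0.14,0.73,0,0,0,0.2,-0.14,0.73,0,0,0,0.2]'

```text
clock: 11.68
tool_pos: [0.5172, -0.1329, 0.2206]
ee_rot: [0.486, 0.874, 0.001, -0.002]
force: [-1.1, -0.0, -5.0]
opening: 0.046
```

Call:
carry_out --plan '[-0.02,0.08,0,0,0,0.02,-0.04,0.19,0,0,0,0.05,-0.06,0.3,0,0,0,0.08,-0.08,0.41,0,0,0,0.11,-0.1,0.52,0,0,0,0.14,-0.12,0.63,0,0,0,0.17,-0.144,0.728,0,0,0,0.206,-0.144,0.728,0,0,0,0.206,-0.144,0.728,0,0,0,0.206]'

```text
clock: 12.43
tool_pos: [0.4817, 0.0438, 0.2213]
ee_rot: [0.342, 0.94, -0.0, -0.001]
force: [-0.3, -1.5, -4.0]
opening: 0.046
```

```bash
python3 snap.py 7 side
```

```text
t 12.48 pos [0.4821 0.0423 0.2215] F [-0.32 -0.87 -4.19] T [-0.15 -0.01 -0.01] open 0.0457 yaw_y 49.86 z [-6.e-04 -5.e-04 -1.e+00] q [-0.55  0.18  0.44  2.01 -0.09  0.97  0.81]
```

View pics/side7.png

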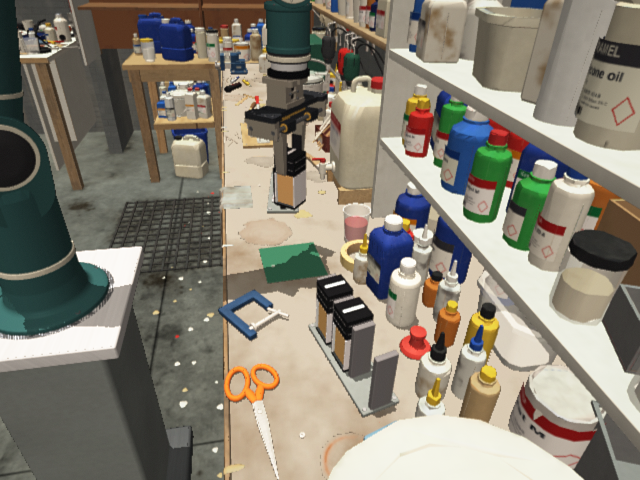

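Cell C hangs upright over the mat and the two light cells remain in the rack. Lowering.

Call:
carry_out --plan '[0,0,-0.12,0,0,0,0,0,-0.24,0,0,0,0,0,-0.36,0,0,0,0,0,-0.46,0,0,0,0,0,-0.52,0,0,0,0,0,-0.55,0,0,0,0,0,-0.55,0,0,0]'

```text
clock: 13.07
tool_pos: [0.4816, 0.041, 0.083]
ee_rot: [0.344, 0.939, -0.001, -0.001]
force: [-0.3, -0.7, -5.1]
opening: 0.0458
```

Call:
carry_out --plan '[0,0,-0.014,0,0,0,0,0,-0.028,0,0,0,0,0,-0.028,0,0,0]'

```text
clock: 13.32
tool_pos: [0.483, 0.0425, 0.078]
ee_rot: [0.343, 0.939, 0.0, 0.001]
force: [-0.0, 0.5, -5.9]
opening: 0.0454
```

```bash
python3 snap.py 8
```

```text
t 13.32 pos [0.483  0.0425 0.078 ] F [-0.03  0.46 -5.91] T [-0.04  0.02 -0.04] open 0.0454 yaw_y 49.83 z [ 1.2e-03  3.0e-04 -1.0e+00] q [-0.47  0.41  0.38  2.12 -0.25  0.65  0.95]
```

Not touching yet; going down in 1 mm steps.

Call:
carry_out --plan '[0,0,-0.004,0,0,0,0,0,-0.004,0,0,0]'

```text
clock: 13.48
tool_pos: [0.4828, 0.0427, 0.0771]
ee_rot: [0.343, 0.939, 0.0, 0.0]
force: [-0.2, 0.1, -5.0]
opening: 0.0457
```

Call:
carry_out --plan '[0,0,-0.004,0,0,0,0,0,-0.004,0,0,0]'

```text
clock: 13.65
tool_pos: [0.483, 0.0427, 0.0765]
ee_rot: [0.343, 0.939, 0.0, 0.0]
force: [-1.8, 1.2, 3.9]
opening: 0.0462
```

Call:
carry_out --plan '[0,0,0,0,0,0,0,0,0,0,0,0,0,0,0,0,0,0,0,0,0,0,0,0]' --claw 0.4

```text
clock: 13.98
tool_pos: [0.4828, 0.0426, 0.0758]
ee_rot: [0.343, 0.939, 0.0, 0.0]
force: [-0.3, 0.3, -0.4]
opening: 0.0642
```

Call:
carry_out --plan '[0,0,0.1,0,0,0,0,0,0.2,0,0,0,0,0,0.34,0,0,0,0,0,0.48,0,0,0,0,0,0.6,0,0,0,0,0,0.6,0,0,0,0,0,0.6,0,0,0]'

```text
clock: 14.57
tool_pos: [0.4835, 0.0429, 0.2271]
ee_rot: [0.343, 0.939, 0.001, 0.002]
force: [0.1, 1.2, -0.0]
opening: 0.0645
```

```bash
python3 snap.py 9 wrist
```

```text
t 14.62 pos [0.4823 0.0427 0.2256] F [-0.23  0.07 -0.31] T [0.   0.   0.02] open 0.0643 yaw_y 49.86 z [ 6.e-04  6.e-04 -1.e+00] q [-0.56  0.17  0.46  2.01 -0.09  0.98  0.81]
```

View pics/wrist9.png

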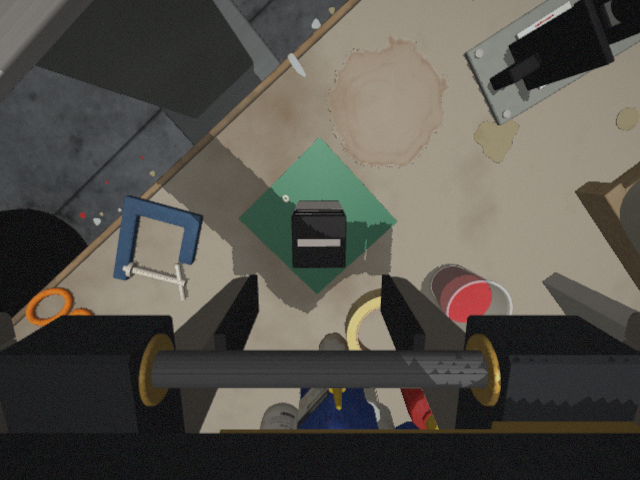

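The cell stands upright on the mat, bar at (318,243), aligned with the jaws.

```bash
python3 - <<'E'
from h import *
r=load("wrist9.npz"); im=r["img"]; P=cloud(r)
X,Y,Z=P[...,0],P[...,1],P[...,2]
m=(Z>.107)&(Z<.117)&(Y<.12)&(Y>-.04)&(X<.56)&(X>.4)
q=P[m]; R=cv2.minAreaRect(q[:,:2].astype(np.float32)); print(len(q),np.median(q[:,2]).round(4),np.round(R[0],4),np.round(R[1],4),round(R[2],1))
k=m&(im.min(2)>110); v,u=np.where(k); b=ray(r,u.astype(float),v.astype(float),.112); R=cv2.minAreaRect(b[:,:2].astype(np.float32)); print("  bar",b.mean(0).round(4),np.round(R[0],4),np.round(R[1],4),round(R[2],1))
E
```

```text
2886 0.1118 [0.4829 0.0439] [0.0458 0.0465] 49.6
  bar [0.4831 0.0436 0.112 ] [0.4831 0.0436] [0.0348 0.0052] 49.8
```

Call:
carry_out --plan '[0,0,0,0,0,-0.07,0,0,0,0,0,-0.14,0,0,0,0,0,-0.21,0,0,0,0,0,-0.28,0,0,0,0,0,-0.35,0,0,0,0,0,-0.42,0,0,0,0,0,-0.5,0,0,0,0,0,-0.5]'

```text
clock: 15.28
tool_pos: [0.4813, 0.0423, 0.2237]
ee_rot: [0.678, 0.735, -0.002, -0.001]
force: [-0.4, -0.3, -0.1]
opening: 0.0644
```

Call:
carry_out --plan '[0,0,0,0,0,-0.07,0,0,0,0,0,-0.14,0,0,0,0,0,-0.21,0,0,0,0,0,-0.28,0,0,0,0,0,-0.35,0,0,0,0,0,-0.42,0,0,0,0,0,-0.5,0,0,0,0,0,-0.5]'

```text
clock: 15.95
tool_pos: [0.4817, 0.0424, 0.2244]
ee_rot: [0.907, 0.421, -0.001, 0.0]
force: [-0.2, -0.6, -0.8]
opening: 0.0642
```

Call:
carry_out --plan '[0.001,0.002,-0.1,0,0,0,0.001,0.002,-0.22,0,0,0,0.001,0.002,-0.32,0,0,0,0.001,0.002,-0.36,0,0,0,0.001,0.002,-0.36,0,0,0,0.001,0.002,-0.36,0,0,0]'

```text
clock: 16.45
tool_pos: [0.4827, 0.0427, 0.1355]
ee_rot: [0.906, 0.422, -0.001, 0.0]
force: [0.4, -0.1, 0.7]
opening: 0.0641
```

```bash
python3 snap.py 10 wrist side
```

```text
t 16.55 pos [0.4837 0.043  0.1367] F [ 0.24 -0.16  0.18] T [0.01 0.12 0.02] open 0.0645 yaw_y -40.08 z [ 2.e-03  5.e-04 -1.e+00] q [-0.67  0.33  0.62  2.1  -0.27  0.79 -0.59]
```

View pics/wrist10.png

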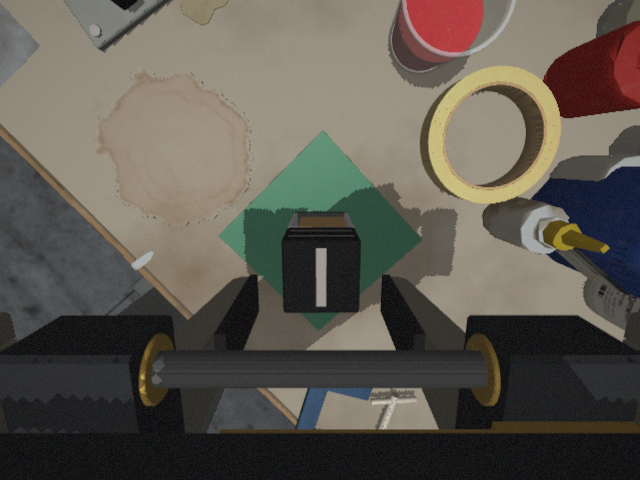

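The bar at (321,277) is now at right angles to the jaws and centred between the fingers. Descend and grip.

Call:
carry_out --plan '[0,0,-0.1,0,0,0,0,0,-0.2,0,0,0,0,0,-0.236,0,0,0,0,0,-0.236,0,0,0,0,0,-0.236,0,0,0]'

```text
clock: 16.97
tool_pos: [0.4833, 0.0429, 0.0774]
ee_rot: [0.907, 0.421, 0.0, 0.0]
force: [0.4, -0.3, -0.9]
opening: 0.0642
```

Call:
carry_out --plan '[0,0,0,0,0,0,0,0,0,0,0,0,0,0,0,0,0,0,0,0,0,0,0,0,0,0,0,0,0,0,0,0,0,0,0,0]' --claw -0.3

```text
clock: 17.47
tool_pos: [0.4837, 0.0432, 0.0776]
ee_rot: [0.907, 0.421, 0.001, 0.0]
force: [0.6, -0.2, 7.2]
opening: 0.0455
```

Call:
carry_out --plan '[0,0,0.06,0,0,0,0,0,0.16,0,0,0,0,0,0.28,0,0,0,0,0,0.4,0,0,0,0,0,0.52,0,0,0,0,0,0.64,0,0,0,0,0,0.64,0,0,0,0,0,0.64,0,0,0]'

```text
clock: 18.13
tool_pos: [0.4828, 0.0434, 0.2372]
ee_rot: [0.907, 0.422, 0.001, -0.0]
force: [-0.1, 0.2, -5.4]
opening: 0.0457
```

```bash
python3 snap.py 11
```

```text
t 18.13 pos [0.4828 0.0434 0.2372] F [-0.07  0.17 -5.36] T [-0.05  0.15  0.04] open 0.0457 yaw_y -40.12 z [ 0.0017  0.0016 -1.    ] q [-0.76  0.17  0.68  2.01 -0.13  1.   -0.72]
```

Call:
carry_out --plan '[0.004,0.07,0,0,0,0.02,0.01,0.17,0,0,0,0.05,0.016,0.28,0,0,0,0.08,0.022,0.39,0,0,0,0.11,0.028,0.5,0,0,0,0.14,0.034,0.593,0,0,0,0.175,0.034,0.593,0,0,0,0.175]'

```text
clock: 18.72
tool_pos: [0.49, 0.1981, 0.2349]
ee_rot: [0.837, 0.547, -0.001, -0.001]
force: [-0.7, -0.7, -4.0]
opening: 0.0462
```

Call:
carry_out --plan '[0.004,0.07,0,0,0,0.02,0.01,0.17,0,0,0,0.05,0.016,0.28,0,0,0,0.08,0.022,0.39,0,0,0,0.11,0.028,0.5,0,0,0,0.14,0.034,0.593,0,0,0,0.176,0.034,0.593,0,0,0,0.176,0.034,0.593,0,0,0,0.176]'

```text
clock: 19.38
tool_pos: [0.4988, 0.3415, 0.2351]
ee_rot: [0.757, 0.654, -0.001, 0.0]
force: [-0.7, -0.5, -5.6]
opening: 0.0457
```

```bash
python3 snap.py 12 wrist top
```

```text
t 19.48 pos [0.4996 0.3387 0.2357] F [ 0.22 -0.7  -3.71] T [-0.08  0.04  0.01] open 0.0459 yaw_y -8.59 z [-0.001  -0.0019 -1.    ] q [-0.99  0.38  0.44  1.72 -0.18  1.08 -0.64]
```

View pics/wrist12.png

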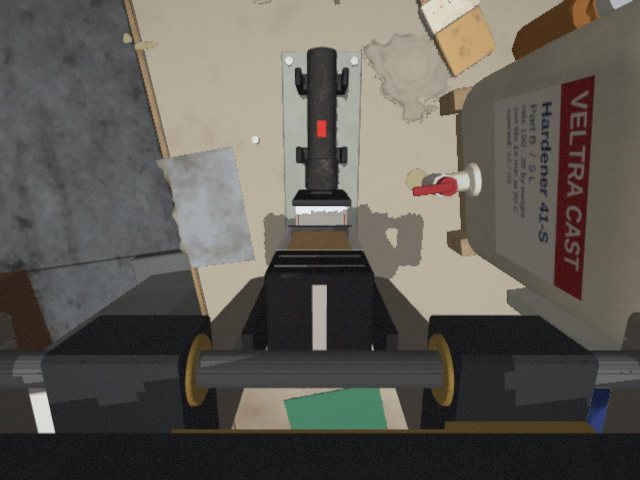

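```bash
python3 - <<'E'
from h import *
for n in ["top0.npz","wrist1.npz"]:
    P=cloud(load(n)); X,Y,Z=P[...,0],P[...,1],P[...,2]
    m=(Y>.25)&(Y<.43)&(X>.4)&(X<.7)&(Z>.10)&(Z<.32)
    if n[0]=="w": m&=Z<.3
    for x0 in np.arange(.53,.7,.02):
        k=m&(X>=x0)&(X<x0+.02)
        if k.sum(): print(n,round(x0,2),k.sum(),Z[k].max().round(3),Y[k].min().round(3),Y[k].max().round(3))
r=load("wrist12.npz"); P=cloud(r); im=r["img"]; X,Y,Z=P[...,0],P[...,1],P[...,2]
m=(Z>.004)&(Z<.010)&(X>.42)&(X<.58)&(Y>.37)&(Y<.54); q=P[m]; R=cv2.minAreaRect(q[:,:2].astype(np.float32)); print(np.round(R[0],4),np.round(R[1],4),R[2])
m=(Z>.262)&(Z<.278)&(X>.46)&(X<.54)&(Y>.30)&(Y<.4); k=m&(im.min(2)>110)&(np.arange(640)>300)&(np.arange(640)<340)
v,u=np.where(k); print(k.sum()); b=P[k]; R=cv2.minAreaRect(b[:,:2].astype(np.float32)); print(b.mean(0).round(4),np.round(R[0],4),np.round(R[1],4),R[2])
q=P[m]; print(q.min(0).round(4),q.max(0).round(4))
E
```

```text
top0.npz 0.57 9 0.108 0.366 0.372
top0.npz 0.59 27 0.11 0.363 0.375
top0.npz 0.61 19 0.11 0.362 0.376
top0.npz 0.63 881 0.252 0.294 0.43
top0.npz 0.65 932 0.276 0.277 0.43
top0.npz 0.67 804 0.319 0.276 0.429
top0.npz 0.69 361 0.32 0.275 0.429
wrist1.npz 0.57 40 0.108 0.368 0.376
wrist1.npz 0.59 122 0.109 0.365 0.378
wrist1.npz 0.61 108 0.108 0.364 0.38
wrist1.npz 0.63 10160 0.249 0.299 0.43
wrist1.npz 0.65 5908 0.275 0.286 0.43
wrist1.npz 0.67 2948 0.291 0.341 0.43
wrist1.npz 0.69 20 0.282 0.341 0.349
[0.4982 0.4433] [0.155  0.1177] 81.54396057128906
934
[0.4987 0.3456 0.27  ] [0.4985 0.345 ] [0.0308 0.006 ] 81.99301147460938
[0.4617 0.3265 0.262 ] [0.5377 0.3682 0.278 ]
```

The cell is aligned over the stage: the bar at (320,315) lies in line with the torch. Canister clearance is fine. Lowering part way to check the fit between the plates.

Call:
carry_out --plan '[0,-0.004,-0.08,0,0,0,0,-0.004,-0.16,0,0,0,0,-0.004,-0.2,0,0,0,0,-0.004,-0.2,0,0,0,0,-0.004,-0.2,0,0,0]'

```text
clock: 19.9
tool_pos: [0.4998, 0.3378, 0.1865]
ee_rot: [0.758, 0.652, -0.0, 0.0]
force: [0.5, -0.1, -5.2]
opening: 0.0459
```

```bash
python3 snap.py 13 wrist side; python3 -c "
import cv2
a=cv2.imread('pics/side13.png')[60:240,200:380]; cv2.imwrite('pics/s13c.png',cv2.resize(a,None,fx=3.3,fy=3.3,interpolation=cv2.INTER_CUBIC))"
```

```text
t 20.0 pos [0.5006 0.3387 0.1878] F [ 0.37  0.13 -5.13] T [-0.03  0.07 -0.02] open 0.046 yaw_y -8.59 z [ 0.0016  0.0011 -1.    ] q [-0.98  0.43  0.43  1.77 -0.21  0.98 -0.62]
```

View pics/wrist13.png

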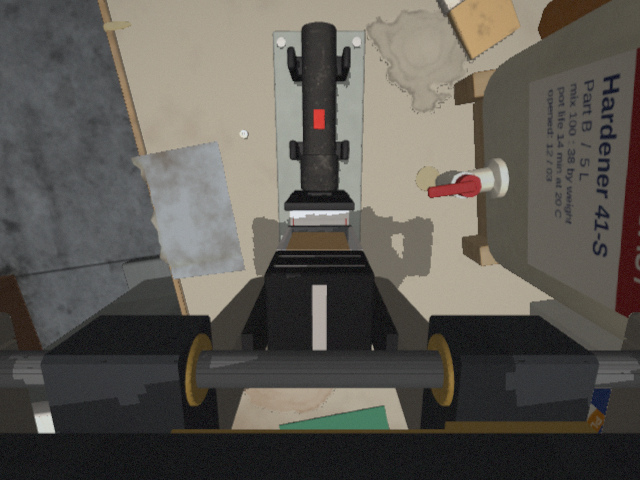

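View pics/s13c.png

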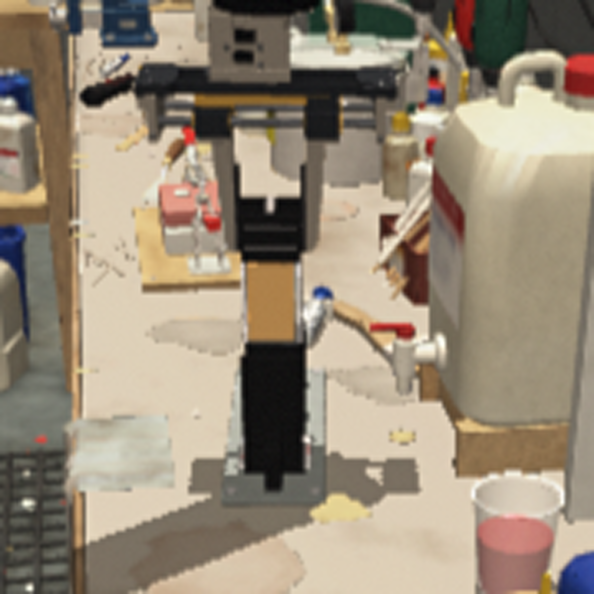

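Call:
carry_out --plan '[0,0,-0.06,0,0,0,0,0,-0.12,0,0,0,0,0,-0.18,0,0,0,0,0,-0.24,0,0,0,0,0,-0.24,0,0,0,0,0,-0.24,0,0,0]'

```text
clock: 20.5
tool_pos: [0.4999, 0.3386, 0.1271]
ee_rot: [0.758, 0.652, 0.0, 0.0]
force: [-0.9, -0.6, -4.1]
opening: 0.0457
```

```bash
python3 snap.py 14 wrist; python3 - <<'E'
from h import *
r=load("wrist14.npz"); P=cloud(r); im=r["img"]; X,Y,Z=P[...,0],P[...,1],P[...,2]
cv2.imwrite("pics/w14c.png",cv2.resize(im[160:360,220:420],None,fx=3,fy=3,interpolation=cv2.INTER_CUBIC))
m=(Z>.107)&(Z<.116)&(X>.46)&(X<.55)&(Y>.35)&(Y<.40); q=P[m]; R=cv2.minAreaRect(q[:,:2].astype(np.float32)); print("lamp",len(q),np.round(R[0],4),np.round(R[1],4),R[2])
c=X[240:330,320];
for v in range(185,290,3): print(v,P[v,305].round(4))
E
```

```text
t 20.55 pos [0.5005 0.339  0.1279] F [ 0.14  0.62 -4.2 ] T [-0.08  0.05  0.03] open 0.0459 yaw_y -8.56 z [ 0.0015  0.0011 -1.    ] q [-0.95  0.51  0.4   1.81 -0.25  0.87 -0.59]
lamp 1385 [0.5041 0.3694] [0.0162 0.0497] 81.44041442871094
185 [0.4976 0.3916 0.0622]
188 [0.4973 0.3896 0.0618]
191 [0.497  0.3877 0.0623]
194 [0.4967 0.3858 0.063 ]
197 [0.4963 0.3836 0.0608]
200 [0.4944 0.3786 0.0329]
203 [0.494  0.3764 0.0331]
206 [0.4959 0.3787 0.0702]
209 [0.4963 0.3784 0.083 ]
212 [0.4969 0.3785 0.097 ]
215 [0.4973 0.3784 0.1077]
218 [0.4974 0.3776 0.1133]
221 [0.497  0.3757 0.1113]
224 [0.4968 0.3742 0.1122]
227 [0.4931 0.3634 0.0624]
230 [0.4935 0.3634 0.0731]
233 [0.4939 0.3634 0.0831]
236 [0.4942 0.3633 0.0914]
239 [0.4945 0.3631 0.0989]
242 [0.4949 0.3632 0.1075]
245 [0.4951 0.3631 0.114 ]
248 [0.4954 0.363  0.1205]
251 [0.4955 0.3628 0.1261]
254 [0.4959 0.3633 0.1336]
257 [0.496  0.3627 0.1371]
260 [0.4963 0.3631 0.1437]
263 [0.4965 0.3632 0.1489]
266 [0.4966 0.363  0.153 ]
269 [0.4968 0.3629 0.1568]
272 [0.4968 0.3625 0.1598]
275 [0.4967 0.3617 0.1611]
278 [0.4964 0.36   0.1599]
281 [0.4962 0.3586 0.1598]
284 [0.4962 0.3581 0.162 ]
287 [0.496  0.3567 0.1617]
```

View pics/w14c.png

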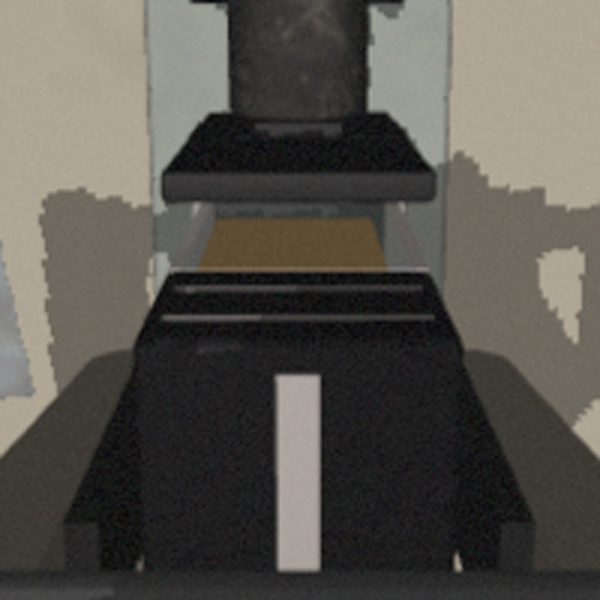

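The cell is between the plates with about 10 mm to the lamp plate (9 nominal), centred sideways. Lowering on.

Call:
carry_out --plan '[0,0.004,-0.05,0,0,0,0,0.004,-0.1,0,0,0,0,0.004,-0.14,0,0,0,0,0.004,-0.15,0,0,0,0,0.004,-0.15,0,0,0]'

```text
clock: 20.97
tool_pos: [0.4992, 0.3392, 0.0882]
ee_rot: [0.758, 0.652, -0.001, -0.0]
force: [-0.6, 0.6, -5.6]
opening: 0.0456
```

Call:
carry_out --plan '[0,0,-0.006,0,0,0,0,0,-0.006,0,0,0]'

```text
clock: 21.13
tool_pos: [0.4998, 0.3395, 0.0877]
ee_rot: [0.758, 0.652, 0.0, 0.0]
force: [-0.6, -1.8, -1.4]
opening: 0.0458
```

Call:
carry_out --plan '[0,0,-0.004,0,0,0,0,0,-0.004,0,0,0]'

```text
clock: 21.3
tool_pos: [0.4999, 0.3395, 0.0876]
ee_rot: [0.758, 0.652, 0.0, -0.0]
force: [-1.8, -1.5, 5.4]
opening: 0.046
```

Contact with the stage. Release, rise and look.

Call:
carry_out --plan '[0,0,0,0,0,0,0,0,0,0,0,0,0,0,0,0,0,0,0,0,0,0,0,0]' --claw 0.4

```text
clock: 21.63
tool_pos: [0.5, 0.3398, 0.0868]
ee_rot: [0.758, 0.652, 0.0, 0.0]
force: [0.2, 0.7, -0.1]
opening: 0.0639
```

Call:
carry_out --plan '[0,0,0.08,0,0,0,0,0,0.2,0,0,0,0,0,0.32,0,0,0,0,0,0.46,0,0,0,0,0,0.6,0,0,0,0,0,0.74,0,0,0,0,0,0.88,0,0,0,0,0,0.88,0,0,0,0,0,0.88,0,0,0]'

```text
clock: 22.38
tool_pos: [0.5007, 0.3401, 0.309]
ee_rot: [0.758, 0.652, 0.003, -0.0]
force: [0.1, -0.9, -0.3]
opening: 0.0644
```

```bash
python3 snap.py 15 wrist side; python3 - <<'E'
from h import *
r=load("wrist15.npz"); im=r["img"]; P=cloud(r)
X,Y,Z=P[...,0],P[...,1],P[...,2]
def rect(m,t):
    q=P[m]; R=cv2.minAreaRect(q[:,:2].astype(np.float32)); print(t,len(q),np.median(q[:,2]).round(4),np.round(R[0],4),np.round(R[1],4),round(R[2],1))
reg=(X>.44)&(X<.56)&(Y>.25)&(Y<.41)
rect(reg&(Z>.118)&(Z<.127),"cell top")
k=reg&(Z>.117)&(Z<.127)&(im.min(2)>110); v,u=np.where(k); b=ray(r,u.astype(float),v.astype(float),.122); R=cv2.minAreaRect(b[:,:2].astype(np.float32)); print("bar",b.mean(0).round(4),np.round(R[0],4),np.round(R[1],4),R[2])
m=(Z>.106)&(Z<.1155)&reg
n,l,st,c=cv2.connectedComponentsWithStats(m.astype(np.uint8))
for i in range(1,n):
    if st[i][4]>60: rect(l==i,"plate")
rect((Z>.004)&(Z<.010)&(X>.44)&(X<.57)&(Y>.25)&(Y<.54),"base")
a=cv2.imread('pics/side15.png')[100:240,220:340]; cv2.imwrite('pics/s15c.png',cv2.resize(a,None,fx=4,fy=4,interpolation=cv2.INTER_CUBIC))
E
```

```text
t 22.48 pos [0.4992 0.3394 0.3057] F [-0.61 -0.79 -0.29] T [-0.1   0.06 -0.04] open 0.0645 yaw_y -8.55 z [-1.1e-03 -7.0e-04 -1.0e+00] q [-1.01  0.32  0.46  1.64 -0.15  1.22 -0.67]
cell top 1875 0.1217 [0.5    0.3404] [0.0453 0.0457] 81.5
bar [0.4999 0.3404 0.122 ] [0.4994 0.3398] [0.0363 0.0063] 81.52908325195312
plate 281 0.1115 [0.5047 0.3746] [0.0055 0.0486] 81.4
plate 290 0.1112 [0.4948 0.3052] [0.0067 0.0498] 81.7
base 5497 0.0077 [0.5074 0.3907] [0.2553 0.0841] 81.6
```

View pics/wrist15.png

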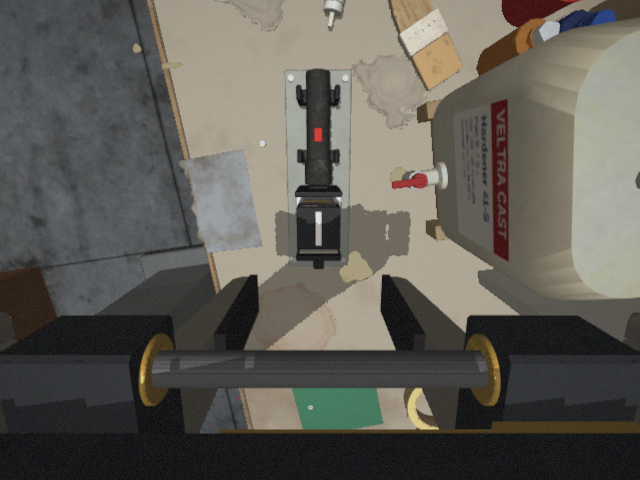

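View pics/side15.png

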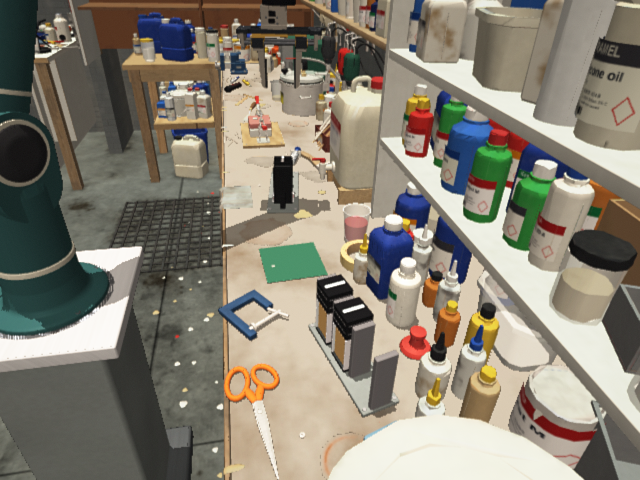

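The heavy cell stands between the plates at (318,228) in the wrist view. In the side view both light cells stand in their bays, and the clamp, scissors, tape and cup look unmoved. One last check from the top camera, then hand in.

```bash
python3 snap.py 16 top; python3 - <<'E'
from h import *
a=load("top0.npz"); r=load("top16.npz"); P=cloud(r); X,Y,Z=P[...,0],P[...,1],P[...,2]
for n,(x,y) in dict(A=(.524,-.197),B=(.539,-.259)).items():
    k=(abs(X-x)<.035)&(abs(Y-y)<.04)&(Z>.10)&(r["img"].min(2)>130); print(n,k.sum(),P[k].mean(0).round(4))
for n,(u0,u1,v0,v1) in dict(clamp=(325,385,265,315),sciss=(395,470,270,312),tape=(276,322,176,220),cup=(248,280,178,212)).items():
    d=cv2.absdiff(a["img"][v0:v1,u0:u1],r["img"][v0:v1,u0:u1]).max(2); print(n,"changed px",(d>50).sum(),"of",d.size)
from rig import env
env.hand_in()
E
```

```text
t 22.53 pos [0.499  0.3392 0.3051] F [-0.85 -0.55  0.13] T [-0.08  0.07  0.02] open 0.0646 yaw_y -8.55 z [-0.0019 -0.0016 -1.    ] q [-1.01  0.32  0.46  1.64 -0.15  1.22 -0.67]
A 103 [ 0.5233 -0.197   0.1148]
B 116 [ 0.5393 -0.2647  0.1144]
clamp changed px 0 of 3000
sciss changed px 0 of 3150
tape changed px 0 of 2024
cup changed px 0 of 1088
the job is handed in; nothing more can be done
```

The heavy cell is on the viewing stand's stage and the job was handed in at about 22.5 s of the allowed 67 s. No verdict was reported.

**Finding it:** I lifted all three cells. The pull at the wrist averaged about 1.5 N and 1.9 N for the two light ones. The end cell, on the −y side of the rack, pulled about 4.4 N, so I took that as the heavy one.

**Placing it:** I carried the heavy cell to the mat, took it again across its white walls, and set it on the stage.

**Last checks:**
- **Heavy cell:** its centre is about 1 mm from the stage centre. Its window axis matches the light path to within the measurement, both at about 81.5°. Its top is at 0.122 m, as it should be for a cell standing on the stage. The gripper is open and well above it.
- **Light cells:** the side view shows both standing upright in their bays. The top camera's position for the middle cell was about 5 mm off along the row. I put that down to the mask also picking up a divider top, and did not check it separately.
- **Clamp, scissors, tape and cup:** no pixels changed around any of them between the first and last top pictures.

Two estimates of the stage centre disagreed by about 3–4 mm: the first coarse one from the top camera and the later one from the wrist camera. I used the wrist camera's, which repeated to within 1 mm.

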